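Seat a projector lens in a sprung V-block and hold it pressed

TASK

Take the lens barrel with the wide bezel out of its bench cradle and lay it, without dropping it, in the V-block, with the bezel between the V and the upright stop plate. Then press the lens down so that it bears on both faces of the V and the sprung seat is about halfway down its travel, and finish while still holding it pressed there. Leave the plain tube and the other things on the bench alone.

Things in the scene. Friction and masses are not known exactly. Their poses are not given: they have to be found in the camera images.
- lens: Black lens barrel, 0.18 to 0.31 kg, lying level in a cradle, axis 40 mm above the bench: plain cylinder 40 mm in diameter from x = -60 to +50 mm, then a bezel 52 mm in diameter to x = +64 mm. Origin on its axis, where to pinch it (58 mm long gap in the cradle, 56 mm in the V-block, about this point); x runs along the barrel to the bezel.
- lens_front (a point): Centre of the lens barrel's bezel face, 64 mm along x from lens.
- nest: V-block's fixed base: dark plate 100 x 200 x 12 mm; origin at the centre of its underside on the bench; y along the V to the stop plate. Above it an aluminium sprung seat, 90 x 176 mm, top at 38 mm, with two steel V saddles 16 mm long, centred at y = -36 and +36 mm (gap 56 mm; V root at 50 mm, tops at 71 mm above the bench). It and both cradles are fixed; the three trade places.
- stop (a point): Middle of the inner face of the seat's upright stop plate, 76 mm along y from the middle of the V; plate 56 mm wide, 6 mm thick, its top 88 mm above the bench. The bezel belongs between it and the nearer saddle (outer end at y = 44 mm): with the lens centred, 6 mm free to the saddle and 12 mm to the plate.
- nest_seat (a point): Where lens lies when the lens is centred and seated in the V: on the axis of the seated lens, midway between the saddles, 78 mm above the bench while the seat is up; it goes down with the seat. Axes as nest.
- seat (a joint): How far the sprung seat is pressed down, m: 0 up, 0.012 bottomed. The seat starts to move at 5 N (lens weight included) and needs 0.9 N more per mm: about 10 N at half travel, 16 N at the bottom.
- face_a: The V's 45 degree steel face on the nest's -x side (in both saddles, 30 mm along the slope); origin in the seat's underside, 28 mm above the bench while up.
- face_b: The V's 45 degree steel face on the nest's +x side, otherwise like face_a; same origin.
- cradle_a: Grey cradle in which the lens starts, fixed, 100 x 70 mm, about 26 mm high, base plate 8 mm thick; origin at the centre of its underside, x along its V groove. The other cradle is alike.
- tube: Bystander: plain black tube, 32 mm in diameter, 104 mm long, without bezel, lying in the other cradle; origin at its middle, x along it.
- bottle: Bystander: small white bottle, 36 mm in diameter, 85 mm high; origin at the centre of its underside.
- tape: Bystander: roll of clear tape lying flat, 90 mm across, 19 mm high; origin at the centre of its underside.
- driver: Bystander: screwdriver about 200 mm long with a red handle, lying on the bench along its x axis, handle to -x.
There are look-alikes about, which are no part of the job. Leave any purple or turquoise look-alike of the lens alone. Several things look just like the nest: the one meant starts farthest from the robot's base.

How it is judged:
By the outcome, as a careful person would: the job done as asked, in the order asked, and still so for the second after the job is handed in, while the arm keeps its last pose, push and grip.
It also fails if it takes over 48 s, if anything falls off the work surface, if the arm or the gripper's body presses on something with over 40 N, if the wrist force passes 120 N, or if a joint passes its speed limit or range.

ROBOT

A 7-joint arm with a two-finger parallel gripper is mounted at the origin on the work surface. World frame = base frame: x ahead of the robot, y to its left, z up, the work surface at z = 0. Lengths are in m, angles in rad, forces in N, time in s.
With the tool pointing down it reaches from about 0.425 to 0.925 m from the base axis. Payload 6.8 kg.
Tool frame: the origin (TCP) lies between the finger pads; the fingertips stand r.tcp_to_tips ahead of it and the grasp point (between the pads) lies 3 mm ahead of it (r.tcp_to_tips is the distance from the TCP to the fingertips, in m); z points along the fingers, y is the line along which they close (so a half turn about z gives the same grasp; the last joint's range is limited). The gripper opens to 85 mm and grips with 20 to 120 N. Pads are 22 mm wide; open, the fingers measure 114 mm over their backs; the gripper's body (76 mm by 85 mm) begins 54 mm behind the grasp point. The pads swing forward as they close: fully open they stand 13 mm farther back than shut.
Start: joints at [1.219, 0.477, 0.022, 1.555, -0.011, 1.109, -0.083], TCP at [0.163, -0.655, 0.226] pointing down, gripper open.
Joint ranges: [-2.96, 2.96], [-0.34, 2.1], [-1.41, 1.46], [0.24, 2.44], [-1.37, 4.51], [0.17, 1.92], [-2.96, 2.96]. Speed limits (rad/s): [2.39, 2.39, 3.14, 3.14, 3.14, 3.14, 3.14].

INTERFACE

Orientations are given as a rotation vector (axis times angle).
In Python, from bench import r gives the robot as it stands. The module is installed in compiled form; this text tells all that it offers.
- The arm moves only by the tool step_arm, never from a script. Its argument "moves" is a list of rows, each an object of numbers: "rx", "ry", "rz": the turn, a rotation vector about the tool's x, y, z in degrees; "dx", "dy", "dz": the shift along the tool's x, y, z in mm; "gripper": the opening, from -1 (shut) to 1 (fully open). In form: [{"rx": .., "ry": .., "rz": .., "dx": .., "dy": .., "dz": .., "gripper": ..}, ...]. A call has 1 to 20 rows; each row shifts and turns the commanded pose from where the row before left it, along the tool's axes as they then stand; what a row does not reach is not made up. A row lasts 1/8 s, in which the tool goes at most 62.5 mm and 10.7 degrees, less where a joint would pass 70% of its speed; a pose out of reach is approached as far as the arm can. A call is refused whole if a number of a shift passes 62.5 or a number of a turn 10.7, either way. A call with a gripper value outside its range is refused whole. The fingers move at their own pace and stop on an object; "grip_force" is the grip in N (left out, the last holds). Time passes only in rows, so rows that do not move let the fingers close. It gives the time, the measured TCP pose, the force, the opening and the grip force at its end, in the units of the state.
- r.get_obs(): the state, without advancing time (a new reading comes with each control period).
- r.grab_frame(name): name is "scene" or "top" or "wrist"; returns the picture (420x560x3 uint8, blue, green, red); there is no depth.
- r.camera_info(name): a dict with "mtx" (3x3 intrinsics, pixels), "rvec" (rotation vector, rad) and "tvec" (3), from world to camera coordinates, as OpenCV has them. Camera axes: x right, y down, z forward; pixel columns grow to the right and rows downward; lengths in m; the calibration is good to about 2 mm. A picture is of the moment at which its call begins: read the wrist's pose just before it. camera_info takes no time and is no camera call; for the wrist camera it gives the pose at the moment of the call.
- r.hand_in(): hands the job in; it is judged then, once.
The state is a dict: "clock": time; "joints": joint angles; "qvel": joint speeds; "tau": joint torques, N m; "tcp_pos": TCP position; "orientation": TCP orientation; "contact_force": force on the tool from outside, world axes, zero at the start; "moment": the same for the moment, N m; "grip_width": finger opening in m; "gripper_force": force on a finger pad.
Only numpy, scipy, OpenCV 4.12 (cv2) and the standard library are available. Lean on these libraries where they do the work, as an engineer would, in place of code of your own. Each camera call takes 0.05 s, during which the arm holds its last target. There are 200 camera calls.

## Working session

There is one attempt and no reset: what is moved stays moved. The work goes in short steps, Python scripts to look and compute and a tool call to move; the robot and the scene stay as the last step left them, time stands still between calls to the robot, and variables do not carry over. Pictures are saved under pics/ and viewed, at most 10 in all, crops included, and the job is handed in when it is done.

Besides the shell and the picture viewer there is one more tool, called after "Call:" by a JSON object that holds its "method" and its "body", one argument or row to a line. step_arm: Moves the arm, as the interface text tells. Its arguments: {"type":"object","properties":{"moves":{"type":"array","items":{"type":"object","properties":{"rx":{"type":"number"},"ry":{"type":"number"},"rz":{"type":"number"},"dx":{"type":"number"},"dy":{"type":"number"},"dz":{"type":"number"},"gripper":{"type":"number"}}}},"grip_force":{"type":"number"}},"required":["moves"]}

```bash
mkdir -p pics; python3 - <<'E'
from bench import r
import cv2
for n in("scene","top"):
    cv2.imwrite(f"pics/{n}0.png",r.grab_frame(n))
    c=r.camera_info(n);print(n,c)
o=r.get_obs();print(o,r.tcp_to_tips)
E
```

```text
scene {'mtx': array([[418.30774427,   0.        , 279.97723059],
       [  0.        , 418.30774427, 207.10910535],
       [  0.        ,   0.        ,   1.        ]]), 'rvec': array([ 1.59923424,  2.04458563, -0.78337646]), 'tvec': array([ 0.01285405, -0.35096907,  1.52267896])}
top {'mtx': array([[390.31925808,   0.        , 274.59196345],
       [  0.        , 390.31925808, 207.47444869],
       [  0.        ,   0.        ,   1.        ]]), 'rvec': array([ 2.15218489, -2.19945285,  0.04939513]), 'tvec': array([0.13611533, 0.5399995 , 0.95322016])}
{'clock': 0.1, 'joints': array([ 1.21892522,  0.47772785,  0.02232884,  1.55636845, -0.01150363,
        1.10932042, -0.08314427]), 'qvel': array([-0.00144282, -0.00087805, -0.00148779, -0.00233048,  0.00294892,
       -0.000489  ,  0.00038948]), 'tau': array([ 3.88665096e-03, -5.97760785e+01,  1.61332246e+00, -2.81952113e+01,
        1.27583864e-02,  5.09690261e-03,  1.29867880e-05]), 'tcp_pos': array([ 0.16278189, -0.6545004 ,  0.22510901]), 'orientation': array([-3.11663479e+00, -3.81743389e-01,  5.01701537e-04]), 'contact_force': array([-0.49801429,  0.92204606, -0.22736767]), 'moment': array([-0.06972392,  0.02766524,  0.01370798]), 'gripper_force': 0.0, 'grip_width': 0.08544949659463329} 0.022
```

View pics/top0.png

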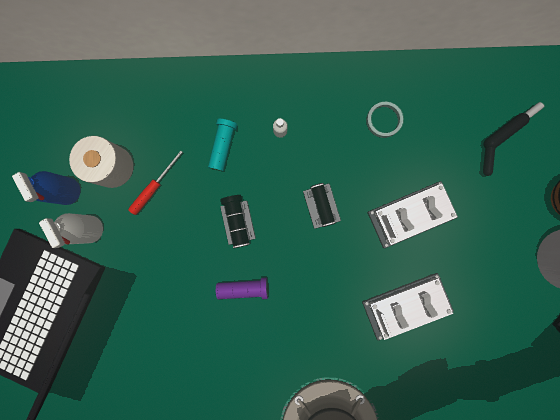

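View pics/scene0.png

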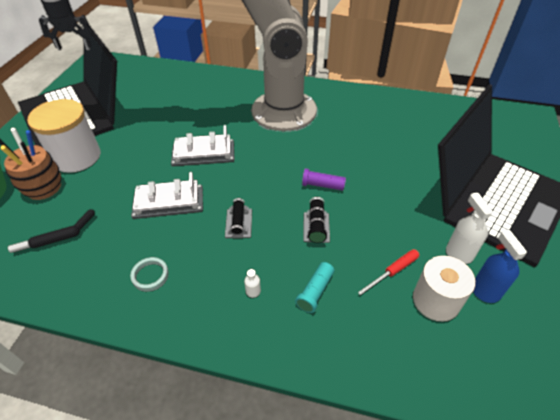

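The top view shows the lens at (237,220), the tube at (321,205), and two nests at (413,214) and (408,307). The upper nest is the farther one, with its stop plate at about (386,226). In the scene view the lens bezel is at about (318,236), the end away from the robot.

```bash
cat > h.py <<'E'
import cv2, numpy as np
from bench import r
def cast(n,uv,z,c=None):
    c=c or r.camera_info(n); R=cv2.Rodrigues(np.array(c["rvec"]))[0]; t=np.array(c["tvec"]).ravel()
    p=cv2.undistortPoints(np.array(uv,float).reshape(-1,1,2),c["mtx"],None).reshape(-1,2)
    d=np.c_[p,np.ones(len(p))]@R; o=-R.T@t
    return o+d*((z-o[2])/d[:,2])[:,None]
def proj(n,P,c=None):
    c=c or r.camera_info(n)
    return cv2.projectPoints(np.array(P,float).reshape(-1,1,3),c["rvec"],c["tvec"],c["mtx"],None)[0].reshape(-1,2)
E
python3 - <<'E'
from h import *
im=cv2.imread("pics/top0.png")
a=cv2.resize(im[180:260,200:280],(400,400),interpolation=cv2.INTER_CUBIC)
b=cv2.resize(im[175:255,365:465],(500,400),interpolation=cv2.INTER_CUBIC)
cv2.imwrite("pics/crop1.png",np.hstack([a,b])[:, :800])
print(cast("top",[[237,220],[232,200],[240,242]],.04), cast("top",[[413,214],[408,307]],.04),cast("top",[[321,205]],.036))
E
```

```text
[[0.51287616 0.21633699 0.04      ]
 [0.56215981 0.2279122  0.04      ]
 [0.45921637 0.20979602 0.04      ]] [[ 0.51810134 -0.2105114   0.04      ]
 [ 0.29682064 -0.18878851  0.04      ]] [[0.54523588 0.01036513 0.036     ]]
```

View pics/crop1.png

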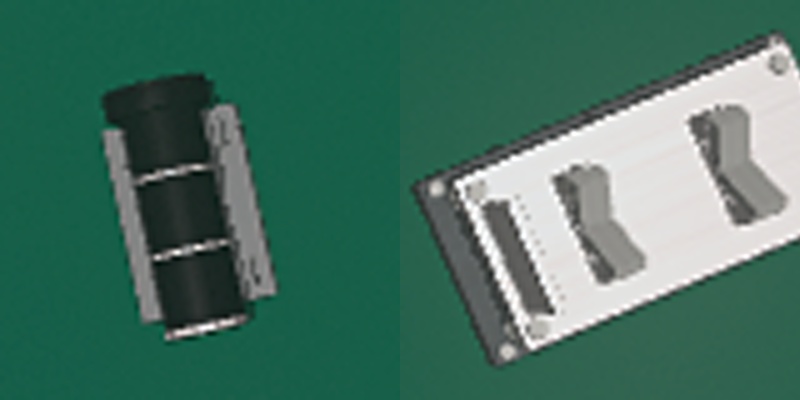

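Call:
{"method": "step_arm", "body": {
  "moves": [
    {"dx": 43, "dy": -34, "dz": -12},
    {"dx": 43, "dy": -34, "dz": -12},
    {"dx": 43, "dy": -34, "dz": -12},
    {"dx": 43, "dy": -34, "dz": -12},
    {"dx": 43, "dy": -34, "dz": -12},
    {"dx": 43, "dy": -34, "dz": -12},
    {"dx": 43, "dy": -34, "dz": -12},
    {"dx": 43, "dy": -34, "dz": -12},
    {"dx": 43, "dy": -34, "dz": -12},
    {"dx": 43, "dy": -34, "dz": -12},
    {},
    {}
  ]
}}

```text
invalid input at $.moves[0]: expected keys rx, ry, rz, dx, dy, dz, gripper
```

```bash
python3 - <<'E'
from h import *
import pickle
o=r.get_obs();c=r.camera_info("wrist")
im=r.grab_frame("wrist");cv2.imwrite("pics/w1.png",im);pickle.dump(c,open("w1.pkl","wb"))
print(o["clock"],o["tcp_pos"],o["orientation"],o["joints"],o["contact_force"]);print(c)
E
```

```text
0.1 [ 0.16278189 -0.6545004   0.22510901] [-3.11663479e+00 -3.81743389e-01  5.01701537e-04] [ 1.21892522  0.47772785  0.02232884  1.55636845 -0.01150363  1.10932042
 -0.08314427] [-0.49801429  0.92204606 -0.22736767]
{'mtx': array([[293.81014993,   0.        , 276.7996137 ],
       [  0.        , 293.81014993, 208.99008097],
       [  0.        ,   0.        ,   1.        ]]), 'rvec': array([-2.26706302,  1.77119622,  0.28933914]), 'tvec': array([-0.67337484, -0.04061955,  0.38061263])}
```

View pics/w1.png

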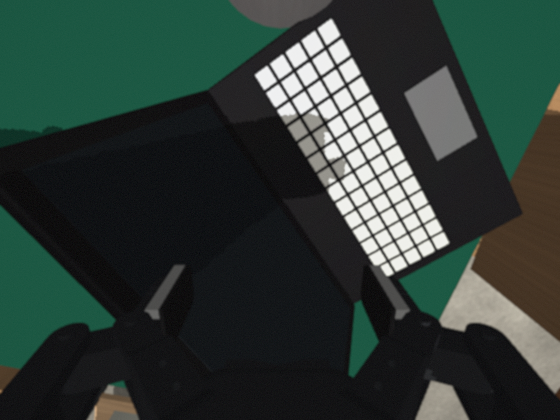

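The wrist view shows the start pose standing over an open laptop, with its screen's upper edge at about (60,230). I'll go up first and then across.

Call:
{"method": "step_arm", "body": {
  "moves": [
    {"rx": 0, "ry": 0, "rz": 0, "dx": 0, "dy": 0, "dz": -60, "gripper": 1},
    {"rx": 0, "ry": 0, "rz": 0, "dx": 0, "dy": 0, "dz": -60, "gripper": 1},
    {"rx": 0, "ry": 0, "rz": 0, "dx": 43, "dy": -34, "dz": 0, "gripper": 1},
    {"rx": 0, "ry": 0, "rz": 0, "dx": 43, "dy": -34, "dz": 0, "gripper": 1},
    {"rx": 0, "ry": 0, "rz": 0, "dx": 43, "dy": -34, "dz": 0, "gripper": 1},
    {"rx": 0, "ry": 0, "rz": 0, "dx": 43, "dy": -34, "dz": 0, "gripper": 1},
    {"rx": 0, "ry": 0, "rz": 0, "dx": 43, "dy": -34, "dz": 0, "gripper": 1},
    {"rx": 0, "ry": 0, "rz": 0, "dx": 43, "dy": -34, "dz": 0, "gripper": 1},
    {"rx": 0, "ry": 0, "rz": 0, "dx": 43, "dy": -34, "dz": 0, "gripper": 1},
    {"rx": 0, "ry": 0, "rz": 0, "dx": 43, "dy": -34, "dz": 0, "gripper": 1},
    {"rx": 0, "ry": 0, "rz": 0, "dx": 43, "dy": -34, "dz": 0, "gripper": 1},
    {"rx": 0, "ry": 0, "rz": 0, "dx": 43, "dy": -34, "dz": 0, "gripper": 1},
    {"rx": 0, "ry": 0, "rz": 0, "dx": 0, "dy": 0, "dz": 0, "gripper": 1},
    {"rx": 0, "ry": 0, "rz": 0, "dx": 0, "dy": 0, "dz": 0, "gripper": 1}
  ]
}}

```text
clock: 1.9
tcp_pos: [0.4977, -0.2218, 0.3457]
orientation: [3.118, 0.382, -0.001]
contact_force: [-0.4, -0.5, 0.1]
grip_width: 0.0852
gripper_force: 0.0
```

```bash
python3 - <<'E'
from h import *
import pickle
o=r.get_obs();c=r.camera_info("wrist")
im=r.grab_frame("wrist");cv2.imwrite("pics/w2.png",im);pickle.dump(c,open("w2.pkl","wb"))
print(o["clock"],o["tcp_pos"],o["orientation"],o["joints"],o["contact_force"]);print(c)
E
```

```text
1.9 [ 0.49772713 -0.22180301  0.34566735] [ 3.11807825e+00  3.81827268e-01 -1.45585248e-03] [ 0.56078584  0.18691639 -0.29860087  1.69265662  0.05782862  1.27135809
 -1.07712644] [-0.35049532 -0.536129    0.140186  ]
{'mtx': array([[293.81014993,   0.        , 276.7996137 ],
       [  0.        , 293.81014993, 208.99008097],
       [  0.        ,   0.        ,   1.        ]]), 'rvec': array([-2.26546765,  1.77067334,  0.28804577]), 'tvec': array([-0.33452668,  0.32923706,  0.62904632])}
```

View pics/w2.png

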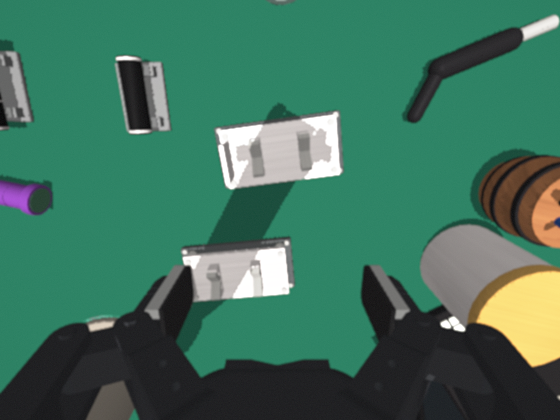

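The wrist view shows the far nest at (280,150) with its stop plate on the left at about (222,165). The near nest is at (238,272) and the tube at (143,95).

```bash
cat >> h.py <<'E'
def rect(n,im,mask,near,z,c=None):
    cs,_=cv2.findContours(mask,cv2.RETR_EXTERNAL,cv2.CHAIN_APPROX_NONE)
    cs=[k for k in cs if cv2.contourArea(k)>150]
    k=min(cs,key=lambda k:-cv2.pointPolygonTest(k,near,True))
    P=cast(n,k.reshape(-1,2),z,c)[:,:2]
    (cx,cy),(w,h),a=cv2.minAreaRect((P*1000).astype(np.float32))
    return P,(cx,cy),(w,h),a
E
python3 - <<'E'
from h import *
import pickle
for n,f,near,c in(("top","top0",(400,205),None),("wrist","w2",(275,150),pickle.load(open("w2.pkl","rb")))):
    im=cv2.imread(f"pics/{f}.png");hsv=cv2.cvtColor(im,cv2.COLOR_BGR2HSV)
    for lo in(90,150,180):
        m=((hsv[...,1]<50)&(hsv[...,2]>lo)).astype(np.uint8)*255
        P,ce,s,a=rect(n,im,m,near,.038,c);print(n,lo,ce,s,a)
    g=((hsv[...,1]<110)).astype(np.uint8)*255
    P,ce,s,a=rect(n,im,g,near,.012,c);print(n,"sil",ce,s,a)
# lens silhouette in top: dark or grey
im=cv2.imread("pics/top0.png");hsv=cv2.cvtColor(im,cv2.COLOR_BGR2HSV)
for lo in(45,60):
    m=((hsv[...,2]<lo)&(im[...,1]<45)).astype(np.uint8)*255
    m=cv2.morphologyEx(m,cv2.MORPH_CLOSE,np.ones((5,5)))
    P,ce,s,a=rect("top",im,m,(237,215),.04);print("lens",lo,ce,s,a)
E
```

```text
top 90 (518.0744018554688, -210.5886688232422) (94.84353637695312, 192.85423278808594) 21.599384307861328
top 150 (519.8445434570312, -218.28009033203125) (91.20215606689453, 175.08311462402344) 21.59956932067871
top 180 (519.7992553710938, -218.01820373535156) (90.65151977539062, 174.0801239013672) 21.75432777404785
top sil (519.1514282226562, -217.36593627929688) (101.90653991699219, 203.2189483642578) 21.542766571044922
wrist 90 (520.8079223632812, -219.80955505371094) (96.85556030273438, 187.6805419921875) 21.551815032958984
wrist 150 (520.0029296875, -219.505126953125) (95.9678726196289, 186.27203369140625) 21.81771469116211
wrist 180 (519.7654418945312, -219.53968811035156) (95.04457092285156, 185.2241973876953) 21.49126434326172
wrist sil (517.8729858398438, -220.9124755859375) (104.13592529296875, 200.9113311767578) 21.62282943725586
lens 45 (513.29443359375, 220.9654083251953) (119.90869903564453, 50.51702880859375) 10.086442947387695
lens 60 (513.29443359375, 220.9654083251953) (119.90869903564453, 50.51702880859375) 10.086442947387695
```

Call:
{"method": "step_arm", "body": {
  "moves": [
    {"rx": 0, "ry": 0, "rz": 0, "dx": 15, "dy": -53, "dz": 15, "gripper": 1},
    {"rx": 0, "ry": 0, "rz": 0, "dx": 15, "dy": -53, "dz": 15, "gripper": 1},
    {"rx": 0, "ry": 0, "rz": 0, "dx": 15, "dy": -53, "dz": 15, "gripper": 1},
    {"rx": 0, "ry": 0, "rz": 0, "dx": 15, "dy": -53, "dz": 15, "gripper": 1},
    {"rx": 0, "ry": 0, "rz": 0, "dx": 15, "dy": -53, "dz": 15, "gripper": 1},
    {"rx": 0, "ry": 0, "rz": 0, "dx": 15, "dy": -53, "dz": 15, "gripper": 1},
    {"rx": 0, "ry": 0, "rz": 0, "dx": 15, "dy": -53, "dz": 15, "gripper": 1},
    {"rx": 0, "ry": 0, "rz": 0, "dx": 15, "dy": -53, "dz": 15, "gripper": 1},
    {"rx": 0, "ry": 0, "rz": 2, "dx": 0, "dy": 0, "dz": 0, "gripper": 1},
    {"rx": 0, "ry": 0, "rz": 0, "dx": 0, "dy": 0, "dz": 0, "gripper": 1}
  ]
}}

```text
clock: 3.2
tcp_pos: [0.5128, 0.2172, 0.2258]
orientation: [3.124, 0.324, -0.001]
contact_force: [0.1, -0.1, 0.0]
grip_width: 0.0853
gripper_force: 0.0
```

```bash
python3 - <<'E'
from h import *
import pickle
o=r.get_obs();c=r.camera_info("wrist")
im=r.grab_frame("wrist");cv2.imwrite("pics/w3.png",im);pickle.dump(c,open("w3.pkl","wb"))
print(o["clock"],o["tcp_pos"],o["orientation"],o["joints"],o["contact_force"])
R=cv2.Rodrigues(c["rvec"])[0];print(-R.T@c["tvec"].ravel())
E
```

```text
3.2 [0.51280529 0.21722389 0.22577271] [ 3.12356650e+00  3.23959332e-01 -6.42259799e-04] [-0.0605412   0.33730671 -0.55951635  1.81083393  0.20475944  1.05195944
 -2.06119925] [ 0.11696868 -0.1379096   0.02731139]
[0.59235987 0.23439277 0.37274293]
```

View pics/w3.png

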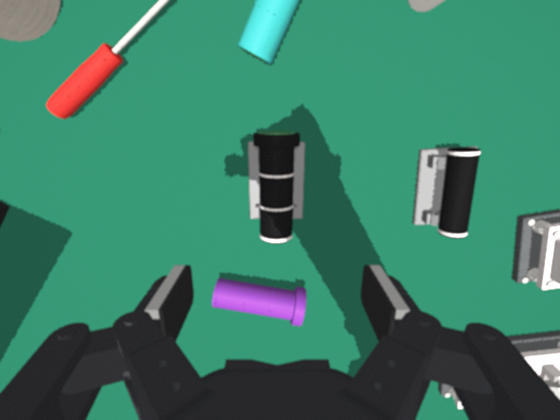

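The lens stands upright in the image, with its bezel at (276,138), its rear rim at (276,240), and the barrel about 34 px wide. The yaw is close to the tool's.

```bash
python3 - <<'E'
from h import *
import pickle
c=pickle.load(open("w3.pkl","rb"));im=cv2.imread("pics/w3.png");V=im.max(2)
for v in (165,185,195,215,225,230):
    row=V[v,250:305].astype(int);d=np.where(row<40)[0]+250
    m=cast("wrist",[[d.min()-.5,v],[d.max()+.5,v]],.04,c)
    print(v,d.min(),d.max(),m.mean(0),np.linalg.norm(m[1]-m[0]))
col=V[120:255,276];print(list(zip(range(120,255),col))[5:20],list(zip(range(120,255),col))[108:])
for v,z in((132,.066),(241.5,.06),(175.5,.06),(208,.06)): print(v,cast("wrist",[[276,v]],z,c))
print(im[132,276],im[145,276])
E
```

```text
165 260 292 [0.53558158 0.22339839 0.04      ] 0.03751482989840933
185 261 291 [0.51274942 0.21862862 0.04      ] 0.03601696490576163
195 261 291 [0.5009522  0.21616411 0.04      ] 0.0364177955337737
215 261 291 [0.47655207 0.21106678 0.04      ] 0.03724683100100419
225 261 291 [0.46393061 0.20843008 0.04      ] 0.03767566617705956
230 261 290 [0.45738478 0.207687   0.04      ] 0.03667142293914835
[(125, np.uint8(92)), (126, np.uint8(92)), (127, np.uint8(91)), (128, np.uint8(91)), (129, np.uint8(91)), (130, np.uint8(92)), (131, np.uint8(88)), (132, np.uint8(97)), (133, np.uint8(108)), (134, np.uint8(96)), (135, np.uint8(61)), (136, np.uint8(34)), (137, np.uint8(29)), (138, np.uint8(28)), (139, np.uint8(28))] [(228, np.uint8(42)), (229, np.uint8(45)), (230, np.uint8(43)), (231, np.uint8(41)), (232, np.uint8(44)), (233, np.uint8(41)), (234, np.uint8(43)), (235, np.uint8(41)), (236, np.uint8(38)), (237, np.uint8(43)), (238, np.uint8(117)), (239, np.uint8(237)), (240, np.uint8(255)), (241, np.uint8(255)), (242, np.uint8(255)), (243, np.uint8(175)), (244, np.uint8(146)), (245, np.uint8(153)), (246, np.uint8(155)), (247, np.uint8(155)), (248, np.uint8(156)), (249, np.uint8(154)), (250, np.uint8(156)), (251, np.uint8(155)), (252, np.uint8(155)), (253, np.uint8(156)), (254, np.uint8(155))]
132 [[0.57283324 0.23111278 0.066     ]]
241.5 [[0.45146761 0.20577441 0.06      ]]
175.5 [[0.5278445 0.22173   0.06     ]]
208 [[0.49165742 0.2141703  0.06      ]]
[67 97 55] [27 26 25]
```

Call:
{"method": "step_arm", "body": {
  "moves": [
    {"rx": 0, "ry": 0, "rz": 0, "dx": -3, "dy": -1.5, "dz": 50, "gripper": 1},
    {"rx": 0, "ry": 0, "rz": 0, "dx": 0, "dy": 0, "dz": 50, "gripper": 1},
    {"rx": 0, "ry": 0, "rz": 0, "dx": 0, "dy": 0, "dz": 50, "gripper": 1},
    {"rx": 0, "ry": 0, "rz": 0, "dx": 0, "dy": 0, "dz": 20, "gripper": 1},
    {"rx": 0, "ry": 0, "rz": 0, "dx": 0, "dy": 0, "dz": 13, "gripper": 1},
    {"rx": 0, "ry": 0, "rz": 0, "dx": 0, "dy": 0, "dz": 0, "gripper": 1},
    {"rx": 0, "ry": 0, "rz": 0, "dx": 0, "dy": 0, "dz": 0, "gripper": 1}
  ],
  "grip_force": 50
}}

```text
clock: 4.12
tcp_pos: [0.5102, 0.2204, 0.0445]
orientation: [-3.124, -0.327, -0.004]
contact_force: [0.9, -0.6, -0.2]
grip_width: 0.0854
gripper_force: 0.0
```

Call:
{"method": "step_arm", "body": {
  "moves": [
    {"rx": 0, "ry": 0, "rz": 0, "dx": 0, "dy": 0, "dz": 1.5, "gripper": 1},
    {"rx": 0, "ry": 0, "rz": 0, "dx": 0, "dy": 0, "dz": 0, "gripper": 1}
  ]
}}

```text
clock: 4.38
tcp_pos: [0.5093, 0.2201, 0.042]
orientation: [-3.124, -0.327, -0.001]
contact_force: [-0.2, -0.2, -0.5]
grip_width: 0.0854
gripper_force: 0.0
```

Call:
{"method": "step_arm", "body": {
  "moves": [
    {"rx": 0, "ry": 0, "rz": 0, "dx": 0, "dy": 1.5, "dz": 0, "gripper": 1},
    {"rx": 0, "ry": 0, "rz": 0, "dx": 0, "dy": 0, "dz": 0, "gripper": 0},
    {"rx": 0, "ry": 0, "rz": 0, "dx": 0, "dy": 0, "dz": 0, "gripper": -0.3},
    {"rx": 0, "ry": 0, "rz": 0, "dx": 0, "dy": 0, "dz": 0, "gripper": -1},
    {"rx": 0, "ry": 0, "rz": 0, "dx": 0, "dy": 0, "dz": 0, "gripper": -1},
    {"rx": 0, "ry": 0, "rz": 0, "dx": 0, "dy": 0, "dz": 0, "gripper": -1}
  ],
  "grip_force": 50
}}

```text
clock: 5.12
tcp_pos: [0.5096, 0.2174, 0.0419]
orientation: [3.123, 0.326, -0.0]
contact_force: [-0.6, -3.9, 5.7]
grip_width: 0.0327
gripper_force: 46.1
```

Call:
{"method": "step_arm", "body": {
  "moves": [
    {"rx": 0, "ry": 0, "rz": 0, "dx": 0, "dy": 0, "dz": 0, "gripper": -1},
    {"rx": 0, "ry": 0, "rz": 0, "dx": 0, "dy": 0, "dz": 0, "gripper": -1}
  ]
}}

```text
clock: 5.38
tcp_pos: [0.5096, 0.2175, 0.0419]
orientation: [3.123, 0.326, -0.0]
contact_force: [-0.5, -2.8, 6.1]
grip_width: 0.033
gripper_force: 46.1
```

```bash
python3 - <<'E'
from h import *
o=r.get_obs();print(o["clock"],o["tcp_pos"],o["grip_width"],o["gripper_force"],o["contact_force"],o["moment"])
a=r.grab_frame("wrist");b=r.grab_frame("scene")
b=cv2.resize(b[150:300,220:420],(560,420),interpolation=cv2.INTER_CUBIC)
cv2.imwrite("pics/g1.png",cv2.resize(np.hstack([a,b]),(800,300)))
E
```

```text
5.375 [0.50958742 0.21748758 0.0419414 ] 0.03298575429293075 46.1192786693573 [-0.52501017 -2.82721762  6.1399192 ] [-0.8193549   0.22172105  0.04946955]
```

View pics/g1.png

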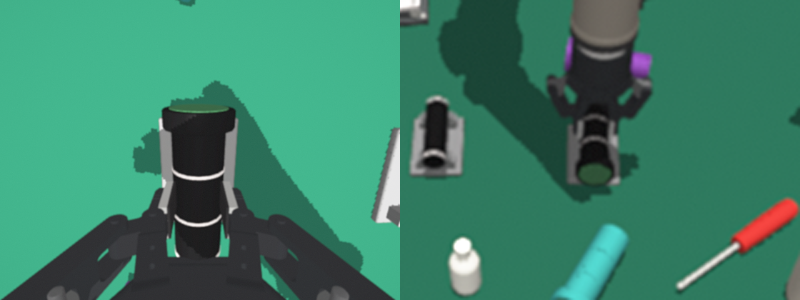

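The pads sit on the barrel behind the bezel, at about (200,200) in the left half, and the lens has not moved in its cradle. I'll lift it a little and check.

Call:
{"method": "step_arm", "body": {
  "moves": [
    {"rx": 0, "ry": 0, "rz": 0, "dx": 0, "dy": 0, "dz": -5, "gripper": -1},
    {"rx": 0, "ry": 0, "rz": 0, "dx": 0, "dy": 0, "dz": -10, "gripper": -1},
    {"rx": 0, "ry": 0, "rz": 0, "dx": 0, "dy": 0, "dz": -20, "gripper": -1},
    {"rx": 0, "ry": 0, "rz": 0, "dx": 0, "dy": 0, "dz": -25, "gripper": -1},
    {"rx": 0, "ry": 0, "rz": 0, "dx": 0, "dy": 0, "dz": 0, "gripper": -1},
    {"rx": 0, "ry": 0, "rz": 0, "dx": 0, "dy": 0, "dz": 0, "gripper": -1}
  ],
  "grip_force": 70
}}

```text
clock: 6.22
tcp_pos: [0.5092, 0.2182, 0.1014]
orientation: [3.124, 0.327, -0.0]
contact_force: [-0.1, 0.5, -2.3]
grip_width: 0.032
gripper_force: 63.2
```

```bash
python3 - <<'E'
from h import *
o=r.get_obs();print(o["clock"],o["tcp_pos"],o["orientation"],o["grip_width"],o["gripper_force"],o["contact_force"],o["moment"])
a=r.grab_frame("wrist");b=r.grab_frame("scene")
cv2.imwrite("pics/l_w.png",a);cv2.imwrite("pics/l_s.png",b)
b=cv2.resize(b[150:300,220:420],(560,420),interpolation=cv2.INTER_CUBIC)
cv2.imwrite("pics/g2.png",cv2.resize(np.hstack([a,b]),(800,300)))
E
```

```text
6.225 [0.50915412 0.21824411 0.10140329] [ 3.12427225e+00  3.27312105e-01 -3.75096677e-05] 0.03204680277920063 63.16985249519348 [-0.06111699  0.54965191 -2.28025295] [-0.00651381  0.02373179 -0.01740345]
```

View pics/g2.png

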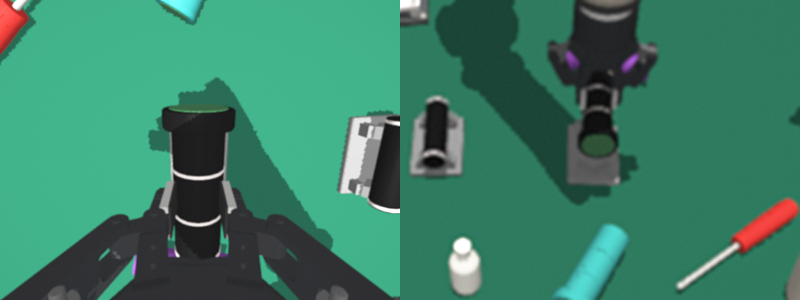

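```bash
python3 - <<'E'
from h import *
a=cv2.imread("pics/l_w.png");c=r.camera_info("wrist");o=r.get_obs()
V=a.max(2);T=cv2.Rodrigues(o["orientation"])[0];p=o["tcp_pos"];zl=p[2]-.0019
for v in (190,215,230,265,290,330):
    row=V[v,215:345].astype(int);d=np.where(row<42)[0]+215
    m=cast("wrist",[[d.min()-.5,v],[d.max()+.5,v]],zl,c)
    print(v,d.min(),d.max(),((m.mean(0)-p)@T*1000).round(1),np.linalg.norm(m[1]-m[0]))
print("col",list(zip(range(140,170),V[140:170,279])))
for v in(148,152,156): print(v,((cast("wrist",[[279,v]],zl+.026,c)-p)@T*1000).round(1))
E
```

```text
190 241 313 [42.4 -0.4  1.8] 0.03814795712288127
215 242 312 [28.5 -0.4  1.9] 0.0381620210453835
230 243 311 [19.8 -0.4  1.9] 0.037733363373974
265 245 308 [-1.7 -0.7  1.9] 0.03648269039361998
290 240 314 [-18.3  -0.4   1.9] 0.04408786572454586
330 247 306 [-47.   -0.7   2. ] 0.03712499653860537
col [(140, np.uint8(109)), (141, np.uint8(108)), (142, np.uint8(109)), (143, np.uint8(109)), (144, np.uint8(108)), (145, np.uint8(106)), (146, np.uint8(105)), (147, np.uint8(104)), (148, np.uint8(104)), (149, np.uint8(102)), (150, np.uint8(103)), (151, np.uint8(103)), (152, np.uint8(102)), (153, np.uint8(102)), (154, np.uint8(116)), (155, np.uint8(153)), (156, np.uint8(173)), (157, np.uint8(145)), (158, np.uint8(85)), (159, np.uint8(39)), (160, np.uint8(40)), (161, np.uint8(41)), (162, np.uint8(36)), (163, np.uint8(34)), (164, np.uint8(35)), (165, np.uint8(36)), (166, np.uint8(34)), (167, np.uint8(35)), (168, np.uint8(36)), (169, np.uint8(35))]
148 [[ 67.1   0.5 -24.2]]
152 [[ 65.4   0.5 -24.2]]
156 [[ 63.8   0.5 -24.2]]
```

Call:
{"method": "step_arm", "body": {
  "moves": [
    {"rx": 0, "ry": 0, "rz": 0, "dx": 0, "dy": 0, "dz": -50, "gripper": -1},
    {"rx": 0, "ry": 0, "rz": 0, "dx": 0, "dy": 0, "dz": -50, "gripper": -1},
    {"rx": 0, "ry": 0, "rz": 0, "dx": -8, "dy": 42.9, "dz": 0, "gripper": -1},
    {"rx": 0, "ry": 0, "rz": 0, "dx": -8, "dy": 42.9, "dz": 0, "gripper": -1},
    {"rx": 0, "ry": 0, "rz": 0, "dx": -8, "dy": 42.9, "dz": 0, "gripper": -1},
    {"rx": 0, "ry": 0, "rz": 0, "dx": -8, "dy": 42.9, "dz": 0, "gripper": -1},
    {"rx": 0, "ry": 0, "rz": 0, "dx": -8, "dy": 42.9, "dz": 0, "gripper": -1},
    {"rx": 0, "ry": 0, "rz": 0, "dx": -8, "dy": 42.9, "dz": 0, "gripper": -1},
    {"rx": 0, "ry": 0, "rz": 0, "dx": -8, "dy": 42.9, "dz": 0, "gripper": -1},
    {"rx": 0, "ry": 0, "rz": 0, "dx": -8, "dy": 42.9, "dz": 0, "gripper": -1},
    {"rx": 0, "ry": 0, "rz": 0, "dx": -8, "dy": 42.9, "dz": 0, "gripper": -1},
    {"rx": 0, "ry": 0, "rz": 0, "dx": -8, "dy": 42.9, "dz": 0, "gripper": -1},
    {"rx": 0, "ry": 0, "rz": 0, "dx": 0, "dy": 0, "dz": 0, "gripper": -1}
  ]
}}

```text
clock: 7.95
tcp_pos: [0.5186, -0.2223, 0.2002]
orientation: [3.125, 0.317, -0.004]
contact_force: [-0.1, -0.6, -2.0]
grip_width: 0.0318
gripper_force: 63.8
```

Call:
{"method": "step_arm", "body": {
  "moves": [
    {"rx": 0, "ry": 0, "rz": -9, "dx": 0, "dy": 0, "dz": 0, "gripper": -1},
    {"rx": 0, "ry": 0, "rz": -9, "dx": 0, "dy": 0, "dz": 0, "gripper": -1},
    {"rx": 0, "ry": 0, "rz": -9, "dx": 0, "dy": 0, "dz": 0, "gripper": -1},
    {"rx": 0, "ry": 0, "rz": -9, "dx": 0, "dy": 0, "dz": 0, "gripper": -1},
    {"rx": 0, "ry": 0, "rz": -9, "dx": 0, "dy": 0, "dz": 0, "gripper": -1},
    {"rx": 0, "ry": 0, "rz": -9, "dx": 0, "dy": 0, "dz": 0, "gripper": -1},
    {"rx": 0, "ry": 0, "rz": -9, "dx": 0, "dy": 0, "dz": 0, "gripper": -1},
    {"rx": 0, "ry": 0, "rz": -9, "dx": 0, "dy": 0, "dz": 0, "gripper": -1},
    {"rx": 0, "ry": 0, "rz": -9, "dx": 0, "dy": 0, "dz": 0, "gripper": -1},
    {"rx": 0, "ry": 0, "rz": -9, "dx": 0, "dy": 0, "dz": 0, "gripper": -1},
    {"rx": 0, "ry": 0, "rz": -9.7, "dx": 0, "dy": 0, "dz": 0, "gripper": -1},
    {"rx": 0, "ry": 0, "rz": 0, "dx": 0, "dy": 0, "dz": 0, "gripper": -1},
    {"rx": 0, "ry": 0, "rz": 0, "dx": 0, "dy": 0, "dz": 0, "gripper": -1}
  ]
}}

```text
clock: 9.57
tcp_pos: [0.5199, -0.2173, 0.2011]
orientation: [-1.767, -2.596, -0.0]
contact_force: [-0.4, 0.0, -1.7]
grip_width: 0.0316
gripper_force: 63.8
```

```bash
python3 - <<'E'
from h import *
import pickle
o=r.get_obs();c=r.camera_info("wrist");a=r.grab_frame("wrist");cv2.imwrite("pics/n1.png",a);pickle.dump(c,open("n1.pkl","wb"))
b=r.grab_frame("top");cv2.imwrite("pics/n1t.png",b)
T=cv2.Rodrigues(o["orientation"])[0];print(o["clock"],o["tcp_pos"],T.round(4),o["joints"],o["contact_force"])
b=cv2.resize(b[150:270,350:480],(455,420),interpolation=cv2.INTER_CUBIC)
cv2.imwrite("pics/n1v.png",cv2.resize(np.hstack([a,b]),(800,331)))
E
```

```text
9.575 [ 0.51988457 -0.21730876  0.2011155 ] [[-3.666e-01  9.304e-01 -6.000e-04]
 [ 9.304e-01  3.666e-01  5.000e-04]
 [ 7.000e-04 -4.000e-04 -1.000e+00]] [ 0.85426453  0.41171388 -0.72351861  1.81404718  0.31291505  1.0340845
  0.38502924] [-3.79402358e-01  5.06313086e-04 -1.65267169e+00]
```

View pics/n1v.png

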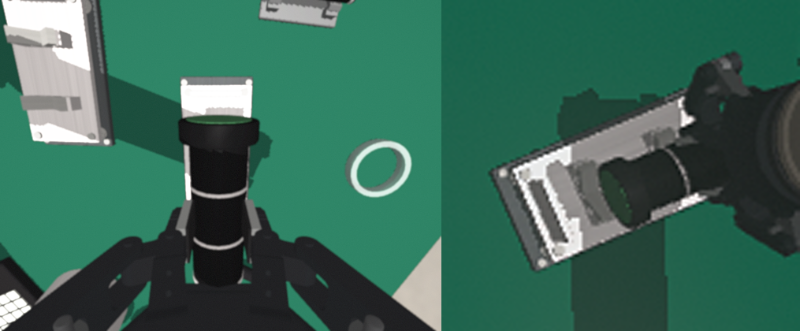

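The lens sits centred in the grip with its bezel pointing at the stop plate. The nest end is visible beyond the bezel at about (216,85). I'll refine the lateral offset from it.

```bash
python3 - <<'E'
from h import *
import pickle
c=pickle.load(open("n1.pkl","rb"));a=cv2.imread("pics/n1.png");hsv=cv2.cvtColor(a,cv2.COLOR_BGR2HSV)
o=r.get_obs();T=cv2.Rodrigues(o["orientation"])[0];p=o["tcp_pos"]
f=lambda u,v,z:((cast("wrist",[[u,v]],z,c)-p)@T*1000).round(1)[0][:2]
for v in range(98,146,4):
    g=np.where(hsv[v,200:350,1]<100)[0]+200; w=np.where((hsv[v,200:350,1]<50)&(hsv[v,200:350,2]>170))[0]+200
    if len(g)and len(w): print(v,"ns",g.min(),g.max(),f(g.min()-.5,v,.038),f(g.max()+.5,v,.038),"white",w.min(),w.max(),f(w.min()-.5,v,.038),f(w.max()+.5,v,.038))
print(a[94:104,300].tolist())
y=T[:2,:2].T@(np.array([.5198,-.218])-p[:2])*1000;print("nest centre in tool",y)
E
```

```text
102 ns 229 320 [ 90.8 -47.4] [90.8 44. ] white 230 319 [ 90.8 -46.4] [90.8 43. ]
106 ns 228 320 [ 87.1 -48.5] [87.  44.1] white 230 319 [ 87.1 -46.6] [87.  43.1]
110 ns 228 320 [ 83.3 -48.8] [83.2 44.3] white 229 319 [ 83.3 -47.8] [83.2 43.3]
114 ns 229 320 [ 79.5 -48. ] [79.4 44.5] white 229 319 [ 79.5 -48. ] [79.4 43.5]
118 ns 229 320 [ 75.7 -48.2] [75.6 44.6] white 229 319 [ 75.7 -48.2] [75.6 43.6]
122 ns 229 320 [ 71.8 -48.4] [71.7 44.8] white 230 319 [ 71.8 -47.3] [71.7 43.8]
126 ns 229 319 [ 67.9 -48.6] [67.8 44. ] white 230 318 [ 67.9 -47.5] [67.8 43. ]
130 ns 229 319 [ 64.  -48.8] [63.9 44.2] white 230 318 [ 64.  -47.7] [63.9 43.1]
134 ns 229 319 [ 60. -49.] [59.9 44.3] white 230 318 [ 60.  -47.9] [59.9 43.3]
138 ns 230 319 [ 56.  -48.2] [55.9 44.5] white 232 318 [ 56.  -46.1] [55.9 43.5]
142 ns 230 319 [ 52.  -48.4] [51.9 44.7] white 232 318 [ 52.  -46.3] [51.9 43.7]
[[103, 134, 46], [101, 132, 45], [100, 124, 60], [108, 119, 91], [122, 123, 117], [129, 129, 125], [131, 132, 128], [130, 131, 126], [131, 131, 127], [130, 130, 126]]
nest centre in tool [-0.3854036  -0.35694042]
```

Call:
{"method": "step_arm", "body": {
  "moves": [
    {"rx": 0, "ry": 0, "rz": 0, "dx": 0, "dy": -1, "dz": 30, "gripper": -1},
    {"rx": 0, "ry": 0, "rz": 0, "dx": 0, "dy": 0, "dz": 30, "gripper": -1},
    {"rx": 0, "ry": 0, "rz": 0, "dx": 0, "dy": 0, "dz": 30, "gripper": -1},
    {"rx": 0, "ry": 0, "rz": 0, "dx": 0, "dy": 0, "dz": 15, "gripper": -1},
    {"rx": 0, "ry": 0, "rz": 0, "dx": 0, "dy": 0, "dz": 8, "gripper": -1},
    {"rx": 0, "ry": 0, "rz": 0, "dx": 0, "dy": 0, "dz": 0, "gripper": -1},
    {"rx": 0, "ry": 0, "rz": 0, "dx": 0, "dy": 0, "dz": 0, "gripper": -1}
  ]
}}

```text
clock: 10.55
tcp_pos: [0.5198, -0.2183, 0.0894]
orientation: [1.764, 2.598, 0.0]
contact_force: [0.1, -0.0, -1.8]
grip_width: 0.0318
gripper_force: 63.8
```

```bash
cat > s.py <<'E'
from h import *
o=r.get_obs();T=cv2.Rodrigues(o["orientation"])[0]
print(o["clock"],o["tcp_pos"].round(4),"F tool",(T.T@o["contact_force"]).round(2),"M tool",(T.T@o["moment"]).round(3),"z",T[:,2].round(4),"nest-centre in tool",(T[:2,:2].T@(np.array([.5198,-.218])-o["tcp_pos"][:2])*1000).round(1))
E
python3 s.py
```

```text
10.55 [ 0.5198 -0.2183  0.0894] F tool [-0.06  0.1   1.8 ] M tool [ 0.064  0.009 -0.031] z [ 1.5e-03 -7.0e-04 -1.0e+00] nest-centre in tool [0.3 0.1]
```

Call:
{"method": "step_arm", "body": {
  "moves": [
    {"rx": 0, "ry": 0, "rz": 0, "dx": 0, "dy": 0, "dz": 4, "gripper": -1},
    {"rx": 0, "ry": 0, "rz": 0, "dx": 0, "dy": 0, "dz": 3, "gripper": -1},
    {"rx": 0, "ry": 0, "rz": 0, "dx": 0, "dy": 0, "dz": 1, "gripper": -1},
    {"rx": 0, "ry": 0, "rz": 0, "dx": 0, "dy": 0, "dz": 0, "gripper": -1},
    {"rx": 0, "ry": 0, "rz": 0, "dx": 0, "dy": 0, "dz": 0, "gripper": -1}
  ]
}}

```text
clock: 11.18
tcp_pos: [0.5189, -0.2185, 0.0806]
orientation: [-1.765, -2.599, 0.001]
contact_force: [-3.1, -1.0, 2.6]
grip_width: 0.0314
gripper_force: 65.5
```

```bash
python3 s.py
```

```text
11.175 [ 0.5189 -0.2185  0.0806] F tool [ 0.23 -3.22 -2.56] M tool [0.733 0.02  0.011] z [-5.e-04 -5.e-04 -1.e+00] nest-centre in tool [0.1 1.1]
```

The lateral force shows contact on one face only, so I'll shift toward -y of the tool to centre it.

Call:
{"method": "step_arm", "body": {
  "moves": [
    {"rx": 0, "ry": 0, "rz": 0, "dx": 0, "dy": -1, "dz": 0, "gripper": -1},
    {"rx": 0, "ry": 0, "rz": 0, "dx": 0, "dy": 0, "dz": 0, "gripper": -1},
    {"rx": 0, "ry": 0, "rz": 0, "dx": 0, "dy": 0, "dz": 0, "gripper": -1}
  ]
}}

```text
clock: 11.55
tcp_pos: [0.5183, -0.2186, 0.0806]
orientation: [1.764, 2.599, 0.0]
contact_force: [-1.7, -0.4, 1.2]
grip_width: 0.0318
gripper_force: 65.3
```

```bash
python3 s.py
```

```text
11.55 [ 0.5183 -0.2186  0.0806] F tool [ 0.21 -1.71 -1.17] M tool [ 0.402 -0.126  0.   ] z [ 3.e-04 -2.e-04 -1.e+00] nest-centre in tool [0.  1.6]
```

Call:
{"method": "step_arm", "body": {
  "moves": [
    {"rx": 0, "ry": 0, "rz": 0, "dx": 0, "dy": -1, "dz": 0, "gripper": -1},
    {"rx": 0, "ry": 0, "rz": 0, "dx": 0, "dy": 0, "dz": 1, "gripper": -1},
    {"rx": 0, "ry": 0, "rz": 0, "dx": 0, "dy": 0, "dz": 0, "gripper": -1},
    {"rx": 0, "ry": 0, "rz": 0, "dx": 0, "dy": 0, "dz": 0, "gripper": -1}
  ]
}}

```text
clock: 12.05
tcp_pos: [0.5176, -0.2186, 0.0797]
orientation: [1.764, 2.599, 0.001]
contact_force: [0.3, 0.3, 2.2]
grip_width: 0.0319
gripper_force: 65.3
```

```bash
python3 s.py
```

```text
12.05 [ 0.5176 -0.2186  0.0797] F tool [ 0.17  0.4  -2.18] M tool [-0.086  0.138 -0.112] z [ 7.e-04  2.e-04 -1.e+00] nest-centre in tool [-0.3  2.2]
```

Call:
{"method": "step_arm", "body": {
  "moves": [
    {"rx": 0, "ry": 0, "rz": 0, "dx": 0, "dy": 0, "dz": 1, "gripper": -1},
    {"rx": 0, "ry": 0, "rz": 0, "dx": 0, "dy": 0, "dz": 1, "gripper": -1},
    {"rx": 0, "ry": 0, "rz": 0, "dx": 0, "dy": 0, "dz": 1, "gripper": -1},
    {"rx": 0, "ry": 0, "rz": 0, "dx": 0, "dy": 0, "dz": 1, "gripper": -1},
    {"rx": 0, "ry": 0, "rz": 0, "dx": 0, "dy": 0, "dz": 0, "gripper": -1},
    {"rx": 0, "ry": 0, "rz": 0, "dx": 0, "dy": 0, "dz": 0, "gripper": -1}
  ]
}}

```text
clock: 12.8
tcp_pos: [0.5177, -0.2186, 0.0758]
orientation: [1.764, 2.599, 0.001]
contact_force: [-0.7, 1.0, 6.0]
grip_width: 0.0316
gripper_force: 66.4
```

```bash
python3 s.py
```

```text
12.8 [ 0.5177 -0.2186  0.0758] F tool [ 1.17 -0.3  -6.03] M tool [-0.044  0.337 -0.102] z [ 7.e-04  1.e-04 -1.e+00] nest-centre in tool [-0.2  2.2]
```

Call:
{"method": "step_arm", "body": {
  "moves": [
    {"rx": 0, "ry": 0, "rz": 0, "dx": 0, "dy": 0, "dz": 1, "gripper": -1},
    {"rx": 0, "ry": 0, "rz": 0, "dx": 0, "dy": 0, "dz": 1.3, "gripper": -1},
    {"rx": 0, "ry": 0, "rz": 0, "dx": 0, "dy": 0, "dz": 0, "gripper": -1},
    {"rx": 0, "ry": 0, "rz": 0, "dx": 0, "dy": 0, "dz": 0, "gripper": -1},
    {"rx": 0, "ry": 0, "rz": 0, "dx": 0, "dy": 0, "dz": 0, "gripper": -1},
    {"rx": 0, "ry": 0, "rz": 0, "dx": 0, "dy": 0, "dz": 0, "gripper": -1}
  ]
}}

```text
clock: 13.55
tcp_pos: [0.5177, -0.2186, 0.0737]
orientation: [1.763, 2.599, 0.0]
contact_force: [-1.0, 2.0, 7.3]
grip_width: 0.0314
gripper_force: 67.0
```

```bash
python3 s.py; python3 - <<'E'
from h import *
a=r.grab_frame("wrist");b=r.grab_frame("scene");print(r.get_obs()["contact_force"])
b=cv2.resize(b[140:240,110:243],(560,420),interpolation=cv2.INTER_CUBIC)
cv2.imwrite("pics/f1.png",cv2.resize(np.hstack([a,b]),(800,300)))
E
```

```text
13.55 [ 0.5177 -0.2186  0.0737] F tool [ 2.21 -0.15 -7.34] M tool [ 0.067  0.35  -0.162] z [ 7.e-04 -2.e-04 -1.e+00] nest-centre in tool [-0.2  2.2]
[-1.24899059  1.69240631  7.56014313]
```

View pics/f1.png

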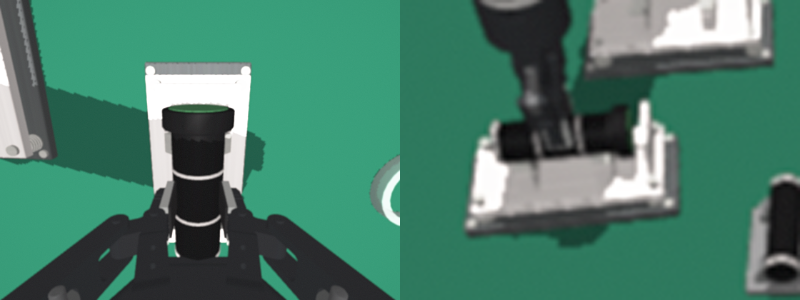

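The bezel sits between the near saddle and the stop plate, with a gap to the plate at about (632,128). The V supports the lens level. One small last press remains.

Call:
{"method": "step_arm", "body": {
  "moves": [
    {"rx": 0, "ry": 0, "rz": 0, "dx": 0.5, "dy": 0, "dz": 0.4, "gripper": -1},
    {"rx": 0, "ry": 0, "rz": 0, "dx": 0, "dy": 0, "dz": 0, "gripper": -1},
    {"rx": 0, "ry": 0, "rz": 0, "dx": 0, "dy": 0, "dz": 0, "gripper": -1},
    {"rx": 0, "ry": 0, "rz": 0, "dx": 0, "dy": 0, "dz": 0, "gripper": -1},
    {"rx": 0, "ry": 0, "rz": 0, "dx": 0, "dy": 0, "dz": 0, "gripper": -1},
    {"rx": 0, "ry": 0, "rz": 0, "dx": 0, "dy": 0, "dz": 0, "gripper": -1}
  ]
}}

```text
clock: 14.4
tcp_pos: [0.5176, -0.2186, 0.0734]
orientation: [1.763, 2.598, 0.0]
contact_force: [-1.2, 0.8, 7.6]
grip_width: 0.0316
gripper_force: 67.1
```

```bash
python3 s.py
```

```text
14.4 [ 0.5176 -0.2186  0.0734] F tool [ 1.2  -0.84 -7.58] M tool [ 0.082  0.168 -0.198] z [ 1.1e-03 -7.0e-04 -1.0e+00] nest-centre in tool [-0.2  2.2]
```

```bash
python3 -c "
from bench import r
print(r.hand_in())"
```

```text
the job is handed in; nothing more can be done
None
```

The job is handed in at 14.4 s: the lens lies in the V-block with its bezel between the V and the stop plate, still held pressed on both faces. The seat is about 5–6 mm of 12 mm down, judging by force and tool height, and the tube and other things were left alone.

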